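# Test the pen plotter's stop button

## Robot

A 6-joint arm with a two-finger parallel gripper is mounted at the origin on the work surface. World frame = base frame: x ahead of the robot, y to its left, z up, the work surface at z = 0. Lengths are in mm, angles in degrees, forces in N, time in s.
With the tool pointing down it reaches from about 275 to 775 mm from the base axis. Payload 14.6 kg.
Tool frame: the origin (TCP) lies at the very end of the fingers, on their centre line; the grasp point (between the pads) lies 19 mm behind it; z points along the fingers, x is the direction in which the jaws open and shut, and the axes are right-handed (so a half turn about z gives the same grasp; the last joint's range is limited). The gripper opens to 85 mm and grips with 20 to 120 N. Pads are 22 mm wide; open, the fingers measure 114 mm over their backs; the gripper's body (76 mm by 85 mm) begins 54 mm behind the grasp point. The pads swing forward as they close: fully open they stand 13 mm farther back than shut.
Start: joints at [66.045, 15.075, -2.767, 72.158, 0, 81.102], TCP at [136.392, 506.977, 193.278] pointing down, gripper open.
Joint ranges: [-151.79, 151.79], [-50.71, 97.33], [-67.44, 78.34], [-121.81, 120.89], [-77.56, 73.72], [-180, 180]. Speed limits (degrees/s): [108.29, 108.29, 147.25, 159.86, 180, 180].

## Interface

Orientations are given as a 3x3 rotation matrix whose columns are the frame's x, y, z axes.
In Python, from workcell import robot, imaging gives the robot as it stands.
- The arm moves only by the tool arm_command, never from a script. Its argument "steps" is a list of rows, each an object with "twist": the turn, a rotation vector about the world's x, y, z in degrees, a list of three; "slide": the shift along the world's x, y, z in m, a list of three; "fingers": the opening, from -1 (shut) to 1 (fully open). In form: [{"twist": [rx, ry, rz], "slide": [dx, dy, dz], "fingers": fingers}, ...]. A call has 1 to 8 rows; each row shifts and turns the commanded pose from where the row before left it; what a row does not reach is not made up. A row lasts 1/12 s, in which the tool goes at most 41.7 mm and 7.16 degrees, less where a joint would pass 70% of its speed; a pose out of reach is approached as far as the arm can. A call with a gripper value outside its range is refused whole. The fingers move at their own pace and stop on an object; "newtons" is the grip in N (left out, the last holds). Time passes only in rows, so rows that do not move let the fingers close. It gives the time, the measured TCP pose, the force and the opening at its end, in the units of the state.
- robot.state(): the state, without advancing time (a new reading comes with each control period).
- imaging.capture(name): name is "scene" or "side" or "wrist"; returns a dict with "image" (384x512x3 uint8, blue, green, red), "range_z" (384x512 float32, mm along the optical axis (not along the pixel's ray), 0 where there is no reading), "fx", "fy", "cx", "cy" (pixels), "R" (3x3) and "t" (3): a world point X has camera coordinates R X + t; the wrist camera has in their place "T_tool_cam" (4x4, takes a point from camera to tool coordinates, whose origin is the TCP and whose axes are the tool frame's). Camera axes: x right, y down, z forward; pixel columns grow to the right and rows downward; lengths in mm; the calibration is good to about 2 mm. A picture is of the moment at which its call begins: read the wrist's pose just before it.
- robot.job_done(): hands the job in, once; it reports no verdict.
The state is a dict: "t": time; "q": joint angles; "qd": joint speeds; "effort": joint torques, N m; "eef_pos": TCP position; "tool_rot": TCP orientation; "force": force on the tool from outside, world axes, zero at the start; "ft_torque": the same for the moment, N m; "opening": finger opening in mm.
Only numpy, scipy, OpenCV 4.12 (cv2) and the standard library are available. Lean on these libraries where they do the work, as an engineer would, in place of code of your own. Each camera call takes 0.05 s, during which the arm holds its last target.

## Task

Test the desk plotter's emergency stop: push the red mushroom button all the way in so that it latches, then twist it clockwise so that it pops back up, and after that press the green reset button fully in and let it go. Only touch and push with the fingertips, without gripping or forcing the red head, never press the green button while the red one is in, leave the white button alone, and do not shift or lift anything else on the desk.

Things in the scene. Friction and masses are not known exactly. Their poses are not given: they have to be found in the camera images.
- stop_top (a point): centre of the domed top of the red mushroom stop head, on its axis. The head is 45 mm across and 18 mm thick with two straight wings opposite each other, 80 mm from wing tip to wing tip; each wing is 12 mm wide and 14 mm high, its underside level with the head's. It stands on a fixed yellow box 84 x 84 mm and 60 mm high with a black collar (50 mm across) up to 70 mm; popped up, the head's underside is 80 mm and its top 98 mm above the desk. The point goes down with the head
- wing_a (a point): middle of the end face of one wing of the red head, 40 mm from the head's axis, half-way up the wing (87 mm above the desk when popped up); moves with the head. The wings start along the yellow box's own x axis, which is turned by up to 0.5 rad
- wing_b (a point): the same point on the opposite wing
- stop_press (a joint): how far the red head is pressed in, m: 0 popped up, 0.0095 against the stop. It takes about 3 to 6 N, and then meets a hard stop. Pressed past about 0.0085 it latches, and then stays down by itself at about 0.0077 until it is twisted
- stop_twist (a joint): turn of the red head, rad, growing clockwise as seen from above: 0 at rest, stop at 1.0. A light spring (about 0.02 to 0.07 N m) turns it back. Turned past about 0.4 the latch lets go and the head pops up by itself, unless held down
- green_button_top (a point): centre of the top of the green reset push-button, 32 mm across, in a black ring 44 mm across. Its fixed grey control box measures 110 x 170 x 50 mm; the ring's top is 62 mm and the button's top 72 mm above the desk; the point goes down with the button
- green_button (a joint): how far the green button is pressed, m: 0 out, 0.006 fully in (about 5 N); springs back
- white_button_top (a point): centre of the top of the white push-button beside the green one (90 mm apart, either side), same size; to be left alone
- white_button (a joint): how far the white button is pressed, m: 0 out, 0.006 fully in
- stop_station: the fixed yellow box under the red head, 84 x 84 x 60 mm; origin at the centre of its underside, on the red head's axis, z up; the wings rest along its x axis
- ink_bottle_mid (a point): black ink bottle with a red cap, 44 mm across, 110 mm tall; loose, to be left where it is; the point is its centre, half-way up
- seal_stone_mid (a point): amber square seal stone standing upright, 26 x 26 x 60 mm; loose, to be left where it is; the point is its centre, half-way up
- ink_dish_mid (a point): small black ink dish, 80 mm across, 25 mm tall; loose, to be left where it is; the point is its centre, half-way up
- tape_roll_mid (a point): yellow roll of tape lying flat, 64 mm across, 20 mm tall; loose, to be left where it is; the point is its centre, half-way up
- paperweight_mid (a point): dark wooden bar, 160 x 26 x 20 mm; loose, to be left where it is; the point is its centre, half-way up
- mouse_mid (a point): black computer mouse, 100 x 60 x 30 mm; loose, to be left where it is; the point is its centre, half-way up
- brush_pot_mid (a point): blue ceramic pot with three brushes standing in it; pot 72 mm across and 90 mm tall, brushes reach 200 mm; loose, to be left where it is; the point is its centre, half-way up the pot
There are look-alikes about, which are no part of the job. Several things have the shape of the stop_station; the one meant has the colours described above.

How it is judged:
By the outcome, as a careful person would: the job done as asked, in the order asked, and still so for the second after the job is handed in, with the robot touching nothing.
It also fails if it takes over 67 s, if anything falls off the work surface, if the arm or the gripper's body presses on something with over 40 N, if the wrist force passes 120 N, or if a joint passes its speed limit or range.

## Working session

There is one attempt and no reset: what is moved stays moved. The work goes in short steps, Python scripts to look and compute and a tool call to move; the robot and the scene stay as the last step left them, time stands still between calls to the robot, and variables do not carry over. Pictures are saved under pics/ and viewed, and the job is handed in when it is done.

Besides the shell and the picture viewer there is one more tool, called after ">>>" as a command line: name --argument value ..., lists and objects as JSON in quotes. arm_command: Moves the arm, as the interface text tells. Its arguments: {"type":"object","properties":{"steps":{"type":"array","items":{"type":"object","properties":{"twist":{"type":"array","items":{"type":"number"}},"slide":{"type":"array","items":{"type":"number"}},"fingers":{"type":"number"}}}},"newtons":{"type":"number"}},"required":["steps"]}

```bash
mkdir -p pics; ls; cat > h.py <<'E'
import numpy as np, cv2, pickle
from workcell import robot, imaging
def cap(n,tag):
    s=robot.state(); c=imaging.capture(n); 
    if n=="wrist":
        T=np.eye(4);T[:3,:3]=np.array(s['tool_rot']);T[:3,3]=s['eef_pos']
        M=T@np.array(c['T_tool_cam']); c['Rwc']=M[:3,:3];c['o']=M[:3,3]
    else:
        R=np.array(c['R']);c['Rwc']=R.T;c['o']=-R.T@np.array(c['t'])
    cv2.imwrite(f'pics/{tag}.png',c['image']); pickle.dump(c,open(f'{tag}.pkl','wb')); return c
def ray(c,u,v):
    d=c['Rwc']@np.array([(u-c['cx'])/c['fx'],(v-c['cy'])/c['fy'],1.]); return c['o'],d
def onz(c,u,v,z):
    o,d=ray(c,u,v); return o+d*(z-o[2])/d[2]
def cloud(c):
    z=c['range_z'];v,u=np.mgrid[:z.shape[0],:z.shape[1]]
    P=np.stack([(u-c['cx'])/c['fx']*z,(v-c['cy'])/c['fy']*z,z],-1)
    return P@c['Rwc'].T+c['o']
E
python3 - <<'E'
from h import *
s=robot.state();print(s)
for n in("scene","side","wrist"):
    c=cap(n,n+"0");print(n,c['o'].round(),c['Rwc'][:,2].round(2),c['fx'])
E
```

```text
pics
{'t': 0.0, 'q': array([ 6.60454880e+01,  1.50994730e+01, -2.80547196e+00,  7.21572790e+01,
       -1.50650171e-03,  8.11008449e+01]), 'qd': array([ 0.09260045, -0.05260705, -0.00571134,  0.13085648, -0.06416436,
        0.12109669]), 'effort': array([-8.21062858e-04, -6.37615228e+01,  3.84562969e+01,  1.39006661e-02,
       -1.94557670e-04, -1.11429176e-05]), 'eef_pos': array([136.26074159, 506.67522995, 192.80838793]), 'tool_rot': array([[ 2.59751924e-01,  9.65675289e-01, -4.16905149e-04],
       [ 9.65674779e-01, -2.59752220e-01, -1.00314890e-03],
       [-1.07700814e-03, -1.42024931e-04, -9.99999410e-01]]), 'force': array([0.19546247, 0.10120963, 0.37152776]), 'ft_torque': array([-0.0320523 ,  0.00182416, -0.02652064]), 'opening': 85.19087931230952}
scene [1237. -188. 1198.] [-0.54  0.14 -0.83] 468.6362298624324
side [ 492. 1109.  942.] [ 0.04 -0.79 -0.61] 479.10512791308446
wrist [ 71. 526. 372.] [ 0.26 -0.07 -0.96] 313.0375516990532
```

View pics/scene0.png

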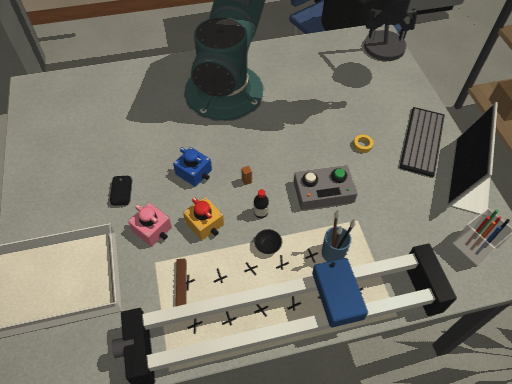

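View pics/side0.png

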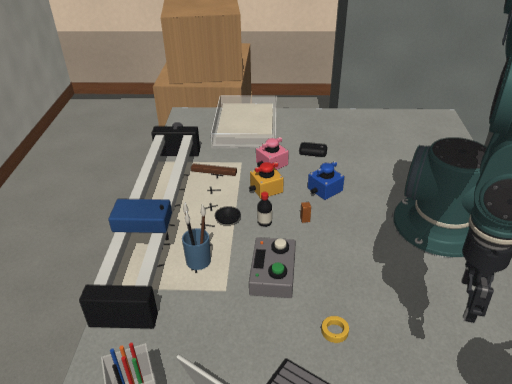

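View pics/wrist0.png

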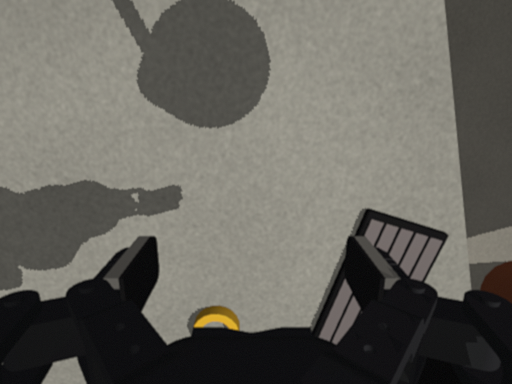

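The yellow station with the red head is at about (203,215) in the scene view and (267,175) in the side view. The green button is at (340,174) and (278,268). The pink and blue stations are look-alikes.

```bash
cat > meas.py <<'E'
from h import *
def blob(c,kind,win):
    hsv=cv2.cvtColor(c['image'],cv2.COLOR_BGR2HSV);H,S,V=cv2.split(hsv)
    m={'red':((H<6)|(H>174))&(S>190)&(V>60),'green':(H>50)&(H<80)&(S>120)&(V>50),
       'yel':(H>14)&(H<27)&(S>120)&(V>80),'white':(S<60)&(V>150)}[kind]
    w=np.zeros_like(m);w[win[1]:win[3],win[0]:win[2]]=1
    return m&w
def show(c,kind,win):
    m=blob(c,kind,win);P=cloud(c)[m];v,u=np.nonzero(m)
    P=P[np.isfinite(P).all(1)]
    print(kind,m.sum(),'uv',u.mean().round(1),v.mean().round(1),'med',np.median(P,0).round(1),'z5/95',np.percentile(P[:,2],[5,50,95]).round(1))
    return P,u,v
if __name__=="__main__":
    for n,wr,wg,ww in(("scene",(180,185,228,240),(325,160,355,185),(300,165,320,190)),("side",(245,155,290,200),(265,255,292,282),(270,235,292,255))):
        c=pickle.load(open(n+'0.pkl','rb'));print(n)
        P,u,v=show(c,'red',wr);show(c,'yel',wr);show(c,'green',wg);show(c,'white',ww)
        top=P[P[:,2]>np.percentile(P[:,2],60)];
        xy=P[:,:2];q=xy-xy.mean(0);_,s,Vt=np.linalg.svd(q,full_matrices=False);print(' axis',np.degrees(np.arctan2(Vt[0,1],Vt[0,0])),'extent',np.ptp(q@Vt[0]),np.ptp(q@Vt[1]))
E
python3 meas.py
python3 - <<'E'
from h import *
for n,(x,y,w,h) in(("scene",(170,180,70,60)),("side",(240,155,60,50))):
    c=pickle.load(open(n+'0.pkl','rb'))
    cv2.imwrite(f'pics/{n}_crop.png',cv2.resize(c['image'][y:y+h,x:x+w],None,fx=10,fy=10,interpolation=cv2.INTER_CUBIC))
E
```

```text
scene
red 189 uv 201.5 207.6 med [ 532.4 -164.4   94.7] z5/95 [87.8 94.7 99.1]
yel 762 uv 203.3 220.6 med [ 551.6 -167.8   56.2] z5/95 [ 9.8 56.2 62.6]
green 84 uv 339.2 173.0 med [490.3 256.8  70.8] z5/95 [63.4 70.8 74.6]
white 92 uv 310.9 173.8 med [478.4 174.2  69.8] z5/95 [-2.6 69.8 74.4]
 axis -1.4470300816650208 extent 737.0743043325293 41.71560797386302
side
red 162 uv 265.6 174.4 med [ 528.2 -147.6   96.2] z5/95 [ 85.2  96.2 111.9]
yel 586 uv 266.9 183.1 med [ 520.8 -133.3   48.2] z5/95 [10.4 48.2 64. ]
green 112 uv 277.3 268.1 med [488.7 266.6  72.5] z5/95 [63.7 72.5 75.7]
white 88 uv 280.0 242.8 med [481.8 175.1  73. ] z5/95 [67.9 73.  75.9]
 axis 89.16129123992914 extent 198.58491032540817 65.64491903931527
```

View pics/scene_crop.png

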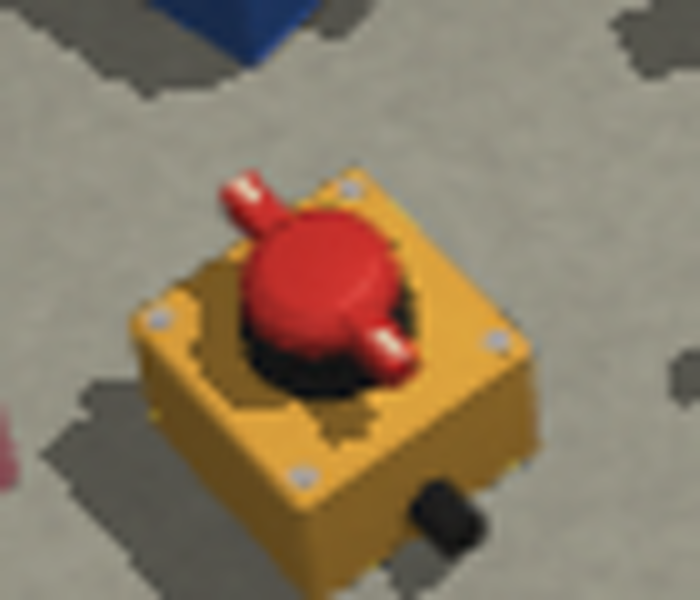

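View pics/side_crop.png

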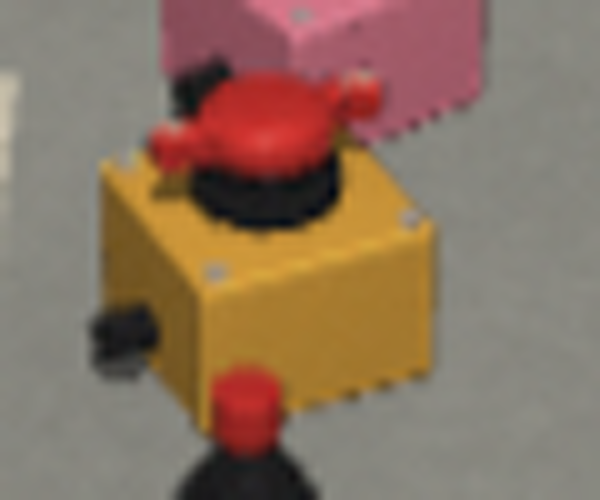

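```bash
python3 - <<'E'
from h import *
c=pickle.load(open('scene0.pkl','rb'))
a=onz(c,193.9,199.2,90);b=onz(c,210,216.8,90);print(a,b,(a+b)/2,np.linalg.norm(a-b),np.degrees(np.arctan2(*(b-a)[1::-1])))
print('bottle cap',onz(c,262,192,108),'pot',onz(c,337,240,90))
s=pickle.load(open('side0.pkl','rb'))
a=onz(s,256.5,170,90);b=onz(s,276.5,164.5,90);print(a,b,(a+b)/2,np.linalg.norm(a-b),np.degrees(np.arctan2(*(b-a)[1::-1])))
print('bottle',onz(s,265,195,108))
E
```

```text
[ 496.95779624 -179.97120676   90.        ] [ 564.14241378 -146.27658016   90.        ] [ 530.55010501 -163.12389346   90.        ] 75.16049956435181 26.634814859542395
bottle cap [528.58088847   9.42297509 108.        ] pot [712.82511428 170.83073134  90.        ]
[ 557.57207786 -141.42590914   90.        ] [ 494.84081682 -174.20620513   90.        ] [ 526.20644734 -157.81605713   90.        ] 70.77965043888602 -152.4106277696865
bottle [526.2003236  11.8914628 108.       ]
```

>>> arm_command --steps '[{"slide":[0.02,-0.02,0.03]},{"slide":[0.025,-0.02,0.025]},{"slide":[0.03,-0.025,0.01]},{"slide":[0.03,-0.03,0]},{"slide":[0.03,-0.03,0]},{"slide":[0.03,-0.03,0]},{"slide":[0.03,-0.03,0]},{"slide":[0.03,-0.03,0]}]'

```text
validation failed for argument at $.st...
```

>>> arm_command --steps '[{"twist":[0,0,0],"fingers":-1,"slide":[0.02,-0.02,0.03]},{"twist":[0,0,0],"fingers":-1,"slide":[0.025,-0.025,0.02]},{"twist":[0,0,0],"fingers":-1,"slide":[0.025,-0.03,0.01]},{"twist":[0,0,0],"fingers":-1,"slide":[0.025,-0.03,0]},{"twist":[0,0,0],"fingers":-1,"slide":[0.025,-0.03,0]},{"twist":[0,0,0],"fingers":-1,"slide":[0.025,-0.03,0]},{"twist":[0,0,0],"fingers":-1,"slide":[0.025,-0.03,0]},{"twist":[0,0,0],"fingers":-1,"slide":[0.025,-0.03,0]}]'

```text
t: 0.82
eef_pos: [332.1, 280.3, 253.3]
tool_rot: [[0.26, 0.966, 0.0], [0.966, -0.26, 0.0], [0.0, 0.0, -1.0]]
force: [0.8, 0.9, -0.5]
opening: -0.1
```

>>> arm_command --steps '[{"twist":[0,0,0],"fingers":-1,"slide":[0.016,-0.036,0]},{"twist":[0,0,0],"fingers":-1,"slide":[0.016,-0.036,0]},{"twist":[0,0,0],"fingers":-1,"slide":[0.016,-0.036,0]},{"twist":[0,0,0],"fingers":-1,"slide":[0.016,-0.036,0]},{"twist":[0,0,0],"fingers":-1,"slide":[0.016,-0.036,0]},{"twist":[0,0,0],"fingers":-1,"slide":[0.016,-0.036,0]},{"twist":[0,0,0],"fingers":-1,"slide":[0.016,-0.036,0]},{"twist":[0,0,0],"fingers":-1,"slide":[0.016,-0.036,0]}]'

```text
t: 1.48
eef_pos: [459.6, -8.1, 253.3]
tool_rot: [[0.26, 0.966, 0.0], [0.966, -0.26, 0.0], [0.0, 0.0, -1.0]]
force: [-0.8, 0.9, 0.0]
opening: -0.3
```

>>> arm_command --steps '[{"twist":[0,0,0],"fingers":-1,"slide":[0.016,-0.036,0]},{"twist":[0,0,0],"fingers":-1,"slide":[0.016,-0.036,0]},{"twist":[0,0,0],"fingers":-1,"slide":[0.016,-0.036,0]},{"twist":[0,0,0],"fingers":-1,"slide":[0.016,-0.036,0]},{"twist":[0,0,0],"fingers":-1,"slide":[0,0,0]}]'

```text
t: 1.9
eef_pos: [525.2, -155.4, 251.6]
tool_rot: [[0.263, 0.965, -0.001], [0.965, -0.263, -0.001], [-0.001, -0.001, -1.0]]
force: [0.0, -0.4, -0.2]
opening: -0.0
```

```bash
python3 - <<'E'
from h import *
c=cap("wrist","wrist1");s=robot.state();print(s['eef_pos'],s['t'],s['opening'],s['force'])
for p in ([530,-163,98],[528,-160,98]):
    q=c['Rwc'].T@(np.array(p)-c['o']);print(c['cx']+c['fx']*q[0]/q[2],c['cy']+c['fy']*q[1]/q[2])
E
```

```text
[ 524.07887331 -152.84050526  251.95846548] 1.95 0.10045725801915073 [-0.74515483  0.80220633 -0.38688362]
244.628454859948 171.13025173627332
246.7932811785181 168.68453807051375
```

View pics/wrist1.png

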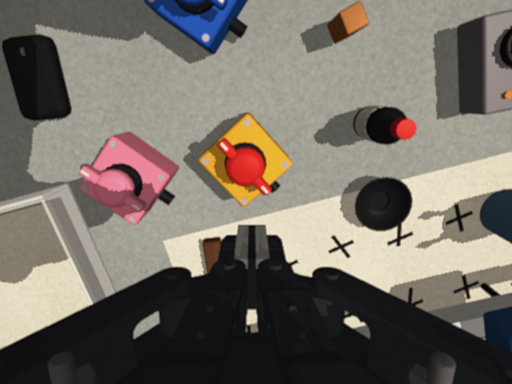

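```bash
cat > fit.py <<'E'
from h import *
from meas import blob
def fit(tag,win,ztop=87):
    c=pickle.load(open(tag+'.pkl','rb'));m=blob(c,'red',win).astype(np.uint8)
    # wing tips: minAreaRect; head: erode to remove wings
    n,l,st,ce=cv2.connectedComponentsWithStats(m);k=1+st[1:,4].argmax();m=(l==k).astype(np.uint8)
    cnt=max(cv2.findContours(m,cv2.RETR_EXTERNAL,cv2.CHAIN_APPROX_NONE)[0],key=len)[:,0]
    W=np.array([onz(c,u,v,ztop)[:2] for u,v in cnt])
    dt=cv2.distanceTransform(m,cv2.DIST_L2,5);v,u=np.unravel_index(dt.argmax(),dt.shape)
    ctr=onz(c,u,v,92)[:2]
    r=cv2.minAreaRect(W.astype(np.float32));print('rect',r,'insc',u,v,dt.max(),ctr)
    P=cloud(c)[m>0];print('zmax',np.percentile(P[:,2],[50,90,98]).round(1), 'cen',P.mean(0).round(1), 'eye',c['o'].round())
    return c,W
def tri(a,b):
    (o1,d1),(o2,d2)=a,b;A=np.stack([d1,-d2],1);s=np.linalg.lstsq(A,o2-o1,rcond=None)[0]
    p,q=o1+d1*s[0],o2+d2*s[1];return (p+q)/2,np.linalg.norm(p-q)
E
python3 - <<'E'
from fit import *
w,_=fit('wrist1',(200,125,290,205));s,_=fit('scene0',(180,185,228,240))
d=pickle.load(open('side0.pkl','rb'))
wt=[(221,143),(269,192)];st=[(193.9,199.2),(210.3,217)];dt=[(276.5,164.5),(256.5,170)]
for a,b,e in zip(wt,st,dt):
    print('w-s',tri(ray(w,*a),ray(s,*b)),'w-d',tri(ray(w,*a),ray(d,*e)))
# centre
print('c',tri(ray(w,244.5,167),ray(s,202.2,207.8)))
cv2.imwrite('pics/w1c.png',cv2.resize(w['image'][105:215,190:300],None,fx=5,fy=5,interpolation=cv2.INTER_CUBIC))
E
```

```text
rect ((527.09912109375, -162.0323944091797), (72.20152282714844, 43.301876068115234), 1.6759358644485474) insc 244 165 18.575197 [ 524.40834537 -162.29572949]
zmax [94.  96.2 97.3] cen [ 525.4 -161.5   94.2] eye [ 461. -136.  431.]
rect ((530.0266723632812, -164.12445068359375), (41.88045120239258, 63.252593994140625), 86.07355499267578) insc 200 206 5.1969 [ 524.51463916 -167.12215058]
zmax [ 94.7  97.9 100.4] cen [ 539.3 -164.4  105.6] eye [1237. -188. 1198.]
w-s (array([ 495.04778132, -180.17347734,   87.22414372]), np.float64(0.45243478282052263)) w-d (array([ 495.00416839, -180.56960967,   85.79814125]), np.float64(0.29898233590513595))
w-s (array([ 563.15565611, -144.50321356,   86.91688006]), np.float64(1.9451931894661059)) w-d (array([ 559.90342252, -143.10979023,   89.77027675]), np.float64(4.773480355268346))
c (array([ 527.91467569, -162.43383474,   86.09210073]), np.float64(0.7905508923998023))
```

View pics/w1c.png

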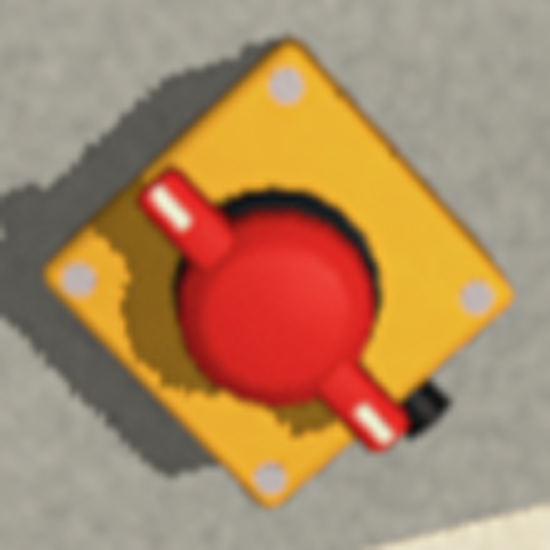

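```bash
python3 - <<'E'
from fit import *
w=pickle.load(open('wrist1.pkl','rb'));s=pickle.load(open('scene0.pkl','rb'))
f=lambda x,y,z:onz(w,190+x/5-.4,105+y/5-.4,z)
S=np.array([f(*p,60.5) for p in [(287,86),(79,279),(477,297),(270,479)]]);print(S.round(1),S.mean(0),np.linalg.norm(S[0]-S[3]),np.linalg.norm(S[1]-S[2]))
d=S[3]-S[1];print('ang',np.degrees(np.arctan2(d[1],d[0])))
A=f(158,182,90);B=f(393,440,90);print(A,B,(A+B)/2,np.linalg.norm(A-B),np.degrees(np.arctan2(*(B-A)[1::-1])))
g=lambda x,y,z:onz(s,170+x/10-.45,180+y/10-.45,z)
S=np.array([g(*p,60.5) for p in [(350,188),(160,319),(497,341),(304,476)]]);print(S.round(1),S.mean(0))
E
```

```text
[[ 482.1 -147.6   60.5]
 [ 512.7 -207.9   60.5]
 [ 542.1 -116.8   60.5]
 [ 573.3 -177.3   60.5]] [ 527.57657732 -162.40441356   60.5       ] 95.9538896974966 95.75813511988028
ang 26.829611466644476
[ 492.71122497 -179.20477412   90.        ] [ 562.74841944 -144.51892145   90.        ] [ 527.72982221 -161.86184779   90.        ] 78.15572266193743 26.346869206068988
[[ 481.4 -149.3   60.5]
 [ 512.9 -209.5   60.5]
 [ 542.  -117.8   60.5]
 [ 572.8 -178.4   60.5]] [ 527.27946215 -163.75319698   60.5       ]
```

The stop axis is at (527.6, -162.6) and the wings sit at about 26.6°. The two views agree within 1.5 mm, and the wing span measures 78 mm against 80 mm given. I'll go over it and press slowly.

>>> arm_command --steps '[{"twist":[0,0,0],"fingers":-1,"slide":[0.0035,-0.0097,-0.035]},{"twist":[0,0,0],"fingers":-1,"slide":[0,0,-0.04]},{"twist":[0,0,0],"fingers":-1,"slide":[0,0,-0.035]},{"twist":[0,0,0],"fingers":-1,"slide":[0,0,-0.02]},{"twist":[0,0,0],"fingers":-1,"slide":[0,0,-0.012]},{"twist":[0,0,0],"fingers":-1,"slide":[0,0,0]},{"twist":[0,0,0],"fingers":-1,"slide":[0,0,0]}]'

```text
t: 2.53
eef_pos: [526.5, -159.0, 111.5]
tool_rot: [[0.259, 0.966, -0.001], [0.966, -0.259, 0.0], [0.0, -0.001, -1.0]]
force: [0.2, -0.5, -0.4]
opening: 0.4
```

>>> arm_command --steps '[{"twist":[0,0,0],"fingers":-1,"slide":[0,0,-0.002]},{"twist":[0,0,0],"fingers":-1,"slide":[0,0,0]}]'

```text
t: 2.7
eef_pos: [527.4, -159.7, 110.2]
tool_rot: [[0.26, 0.966, 0.001], [0.966, -0.26, -0.001], [-0.0, 0.002, -1.0]]
force: [-0.3, 0.2, -0.0]
opening: 0.2
```

```bash
python3 - <<'E'
from h import *
c=cap("wrist","wrist2");s=robot.state();print(s['eef_pos'],s['t'],s['force'])
E
```

```text
[ 527.30968079 -159.76842165  110.15748659] 2.75 [ 0.67886775 -0.280057   -0.07703514]
```

View pics/wrist2.png

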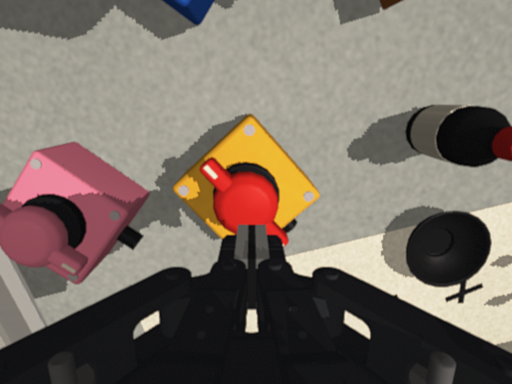

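```bash
python3 - <<'E'
from fit import *
w=pickle.load(open('wrist2.pkl','rb'))
S=np.array([onz(w,*p,60.5) for p in [(249.5,130),(182.5,190),(308,197.5)]]);print(S.round(1),(S[1]+S[2])/2)
A=onz(w,204,161,90);print(A, A+40*np.array([np.cos(np.radians(26.6)),np.sin(np.radians(26.6)),0]))
E
```

```text
[[ 482.3 -147.5   60.5]
 [ 512.6 -208.6   60.5]
 [ 543.2 -117.6   60.5]] [ 527.93447117 -163.07123108   60.5       ]
[ 491.18155219 -180.21755853   90.        ] [ 526.94772167 -162.30719502   90.        ]
```

>>> arm_command --steps '[{"twist":[0,0,0],"fingers":-1,"slide":[0,-0.003,-0.004]},{"twist":[0,0,0],"fingers":-1,"slide":[0,0,-0.004]},{"twist":[0,0,0],"fingers":-1,"slide":[0,0,0]}]'

```text
t: 3.0
eef_pos: [526.6, -162.8, 100.6]
tool_rot: [[0.26, 0.966, -0.001], [0.966, -0.26, 0.0], [0.0, -0.001, -1.0]]
force: [-0.1, -0.4, 0.1]
opening: 0.0
```

>>> arm_command --steps '[{"twist":[0,0,0],"fingers":-1,"slide":[0.0005,0,-0.002]},{"twist":[0,0,0],"fingers":-1,"slide":[0,0,-0.002]},{"twist":[0,0,0],"fingers":-1,"slide":[0,0,-0.002]},{"twist":[0,0,0],"fingers":-1,"slide":[0,0,0]}]'

```text
t: 3.33
eef_pos: [527.2, -162.6, 94.9]
tool_rot: [[0.26, 0.966, -0.0], [0.966, -0.26, 0.0], [0.0, -0.001, -1.0]]
force: [-0.7, 1.1, -1.1]
opening: 0.2
```

>>> arm_command --steps '[{"twist":[0,0,0],"fingers":-1,"slide":[0,0,-0.002]},{"twist":[0,0,0],"fingers":-1,"slide":[0,0,-0.0015]},{"twist":[0,0,0],"fingers":-1,"slide":[0,0,0]}]'

```text
t: 3.58
eef_pos: [527.3, -162.7, 91.5]
tool_rot: [[0.26, 0.966, -0.0], [0.966, -0.26, 0.0], [0.0, -0.0, -1.0]]
force: [-0.7, -0.5, -1.0]
opening: -0.2
```

```bash
python3 - <<'E'
from h import *
s=robot.state();print(s['eef_pos'],s['force'])
c=cap("side","side3")
s=robot.state();print(s['eef_pos'],s['force'])
cv2.imwrite('pics/s3c.png',cv2.resize(c['image'][100:220,220:340],None,fx=5,fy=5,interpolation=cv2.INTER_CUBIC))
E
```

```text
[ 527.28113877 -162.66718528   91.47014405] [-0.66527326 -0.45902828 -0.98686875]
[ 527.31965987 -162.67857918   91.64809815] [ 0.02208793 -0.28266447 -1.11790102]
```

View pics/s3c.png

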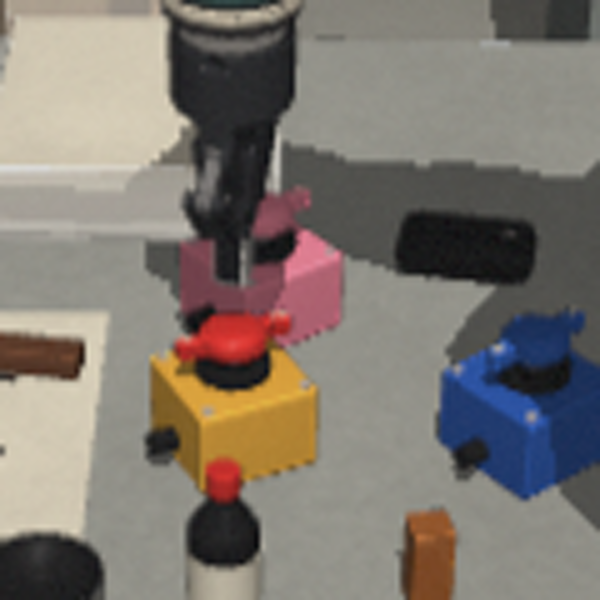

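```bash
python3 - <<'E'
from h import *
d=pickle.load(open('side3.pkl','rb'));w=pickle.load(open('wrist2.pkl','rb'))
def pj(c,p):
    q=c['Rwc'].T@(np.array(p)-c['o']);return c['cx']+c['fx']*q[0]/q[2],c['cy']+c['fy']*q[1]/q[2]
for z in (91.5,98,110,120):print(z,pj(d,[527.3,-162.7,z]))
print(w['T_tool_cam']); print(pj(w,[527.3,-159.8,110.2]))
q=np.linalg.inv(w['T_tool_cam'])
for p in([0,0,0],[0,0,10],[0,0,-10],[0,0,-19]):
    x=(q@np.array(p+[1.]));print(p,w['cx']+w['fx']*x[0]/x[2],w['cy']+w['fy']*x[1]/x[2])
print(w['range_z'][224:245:3,246:258:3])
c0=pickle.load(open('wrist0.pkl','rb'))
print(cv2.absdiff(d['image'],d['image']).sum())
E
```

```text
91.5 (np.float64(266.27476147640846), np.float64(165.97592524819493))
98 (np.float64(266.27254516006303), np.float64(164.27173216259547))
110 (np.float64(266.2684230484215), np.float64(161.10211507617217))
120 (np.float64(266.2649574316547), np.float64(158.43729687757863))
[[ 9.99999861e-01  2.95021954e-04 -4.35973840e-04  1.51985230e+00]
 [-1.67645039e-04  9.63556398e-01  2.67505216e-01 -6.76114876e+01]
 [ 4.99005294e-04 -2.67505106e-01  9.63556314e-01 -1.79405701e+02]
 [ 0.00000000e+00  0.00000000e+00  0.00000000e+00  1.00000000e+00]]
(np.float64(248.81006346198635), np.float64(215.06759499799654))
[0, 0, 0] 248.97746228951627 215.19951285265913
[0, 0, 10] 249.0987762296686 209.67396239710212
[0, 0, -10] 248.84325474199468 221.3123352901772
[0, 0, -19] 248.70965966131317 227.39726137528265
[[209.32011 208.6753  207.7433  208.6116 ]
 [146.42694 146.06398 145.5166  146.06311]
 [141.11958 142.73976 142.84053 142.45193]
 [138.67325 140.09354 140.0392  138.40797]
 [136.39998 136.90213 136.46481 135.88336]
 [134.01059 133.76566 133.61766 133.58128]
 [130.09167 130.80093 129.70177 129.60616]]
0
```

```bash
python3 - <<'E'
from h import *
c=cap("wrist","wrist3");c=cap("scene","scene3")
cv2.imwrite('pics/sc3c.png',cv2.resize(c['image'][150:250,150:270],None,fx=6,fy=6,interpolation=cv2.INTER_CUBIC))
E
```

```text
(no output)
```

View pics/wrist3.png

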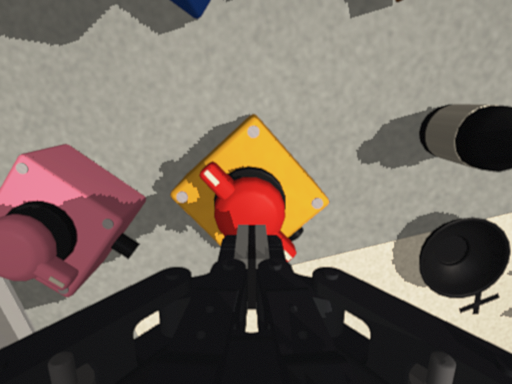

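View pics/sc3c.png

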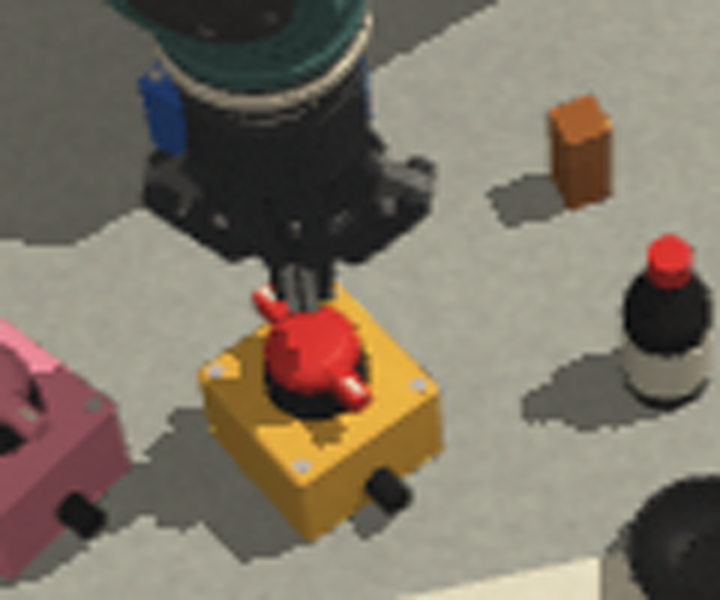

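```bash
python3 - <<'E'
from fit import *
d=pickle.load(open('side3.pkl','rb'));s=pickle.load(open('scene3.pkl','rb'));w=pickle.load(open('wrist3.pkl','rb'))
print(tri(ray(d,266.4,156),ray(s,200.8,200.3)))
C=cloud(w);print(C[224:240:2,252].round(1))
Cd=cloud(d);print(Cd[148:170:1,266].round(0))
E
```

```text
(array([ 528.13215445, -163.1237299 ,  127.65435578]), np.float64(3.1540157445813204))
[[ 531.5 -161.9   96.4]
 [ 517.6 -158.2  134.1]
 [ 517.4 -158.2  136.9]
 [ 517.1 -158.1  140. ]
 [ 517.7 -158.3  140.8]
 [ 517.2 -158.1  144.1]
 [ 517.4 -158.2  145.8]
 [ 517.6 -158.2  147.4]]
[[ 527. -129.  179.]
 [ 528. -149.  163.]
 [ 528. -153.  157.]
 [ 528. -146.  158.]
 [ 528. -150.  152.]
 [ 528. -148.  149.]
 [ 528. -150.  144.]
 [ 528. -151.  140.]
 [ 528. -159.  131.]
 [ 531. -273.   55.]
 [ 531. -274.   50.]
 [ 531. -271.   48.]
 [ 531. -268.   46.]
 [ 531. -273.   38.]
 [ 529. -179.   96.]
 [ 528. -163.  103.]
 [ 528. -166.   97.]
 [ 528. -152.  102.]
 [ 528. -149.  100.]
 [ 528. -144.  100.]
 [ 528. -147.   94.]
 [ 528. -139.   96.]]
```

The images and the force agree that the real fingertip is about 38 mm higher than the reported TCP: triangulated tip z≈128–131 against 91.5, with no contact felt. I'll go by the measured tip and by contact force.

>>> arm_command --steps '[{"twist":[0,0,0],"fingers":-1,"slide":[0,0,-0.012]},{"twist":[0,0,0],"fingers":-1,"slide":[0,0,-0.01]},{"twist":[0,0,0],"fingers":-1,"slide":[0,0,-0.002]},{"twist":[0,0,0],"fingers":-1,"slide":[0,0,0]}]'

```text
t: 4.07
eef_pos: [527.1, -162.6, 67.4]
tool_rot: [[0.26, 0.966, -0.001], [0.966, -0.26, 0.0], [0.0, -0.001, -1.0]]
force: [0.9, -0.7, 0.6]
opening: -0.2
```

```bash
python3 - <<'E'
from fit import *
c=cap("side","side4");s=robot.state();print(s['eef_pos'],s['force'],s['t'])
cv2.imwrite('pics/s4c.png',cv2.resize(c['image'][120:200,220:320],None,fx=7,fy=7,interpolation=cv2.INTER_CUBIC))
w=pickle.load(open('wrist0.pkl','rb'));C=cloud(w)
for r,cc in((245,140),(245,148),(250,360),(260,150)):print(C[r,cc])
print('tcp',[136.3,506.7,192.8])
E
```

```text
[ 527.34147403 -162.70938664   67.95049214] [-0.21778532 -0.34710491  0.44907524] 4.1167
[114.53746873 467.1928007  255.78463929]
[116.01601417 469.53957596 254.10213498]
[137.19545145 552.2240194  260.46879743]
[122.96428732 467.69776267 253.5319833 ]
tcp [136.3, 506.7, 192.8]
```

View pics/s4c.png

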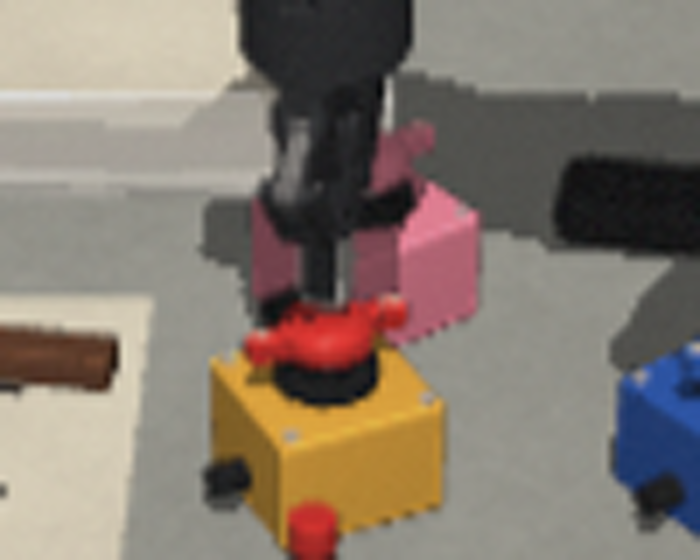

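>>> arm_command --steps '[{"twist":[0,0,0],"fingers":-1,"slide":[0,0,-0.002]},{"twist":[0,0,0],"fingers":-1,"slide":[0,0,-0.002]},{"twist":[0,0,0],"fingers":-1,"slide":[0,0,0]}]'

```text
t: 4.37
eef_pos: [527.5, -162.7, 63.8]
tool_rot: [[0.26, 0.966, 0.0], [0.966, -0.26, -0.0], [-0.0, 0.0, -1.0]]
force: [-0.0, 0.5, 0.1]
opening: 0.1
```

>>> arm_command --steps '[{"twist":[0,0,0],"fingers":-1,"slide":[0,0,-0.002]},{"twist":[0,0,0],"fingers":-1,"slide":[0,0,-0.002]},{"twist":[0,0,0],"fingers":-1,"slide":[0,0,0]}]'

```text
t: 4.62
eef_pos: [527.5, -162.8, 59.6]
tool_rot: [[0.26, 0.966, 0.0], [0.966, -0.26, -0.0], [-0.0, 0.0, -1.0]]
force: [1.0, -0.4, 2.3]
opening: -0.0
```

>>> arm_command --steps '[{"twist":[0,0,0],"fingers":-1,"slide":[0,0,-0.002]},{"twist":[0,0,0],"fingers":-1,"slide":[0,0,-0.001]},{"twist":[0,0,0],"fingers":-1,"slide":[0,0,0]}]'

```text
t: 4.87
eef_pos: [527.5, -162.8, 56.8]
tool_rot: [[0.26, 0.966, 0.0], [0.966, -0.26, -0.0], [-0.0, 0.0, -1.0]]
force: [-0.0, -1.1, 3.2]
opening: -0.2
```

>>> arm_command --steps '[{"twist":[0,0,0],"fingers":-1,"slide":[0,0,-0.002]},{"twist":[0,0,0],"fingers":-1,"slide":[0,0,-0.001]},{"twist":[0,0,0],"fingers":-1,"slide":[0,0,0]}]'

```text
t: 5.12
eef_pos: [527.5, -162.8, 53.8]
tool_rot: [[0.26, 0.966, 0.0], [0.966, -0.26, -0.0], [-0.0, 0.0, -1.0]]
force: [0.6, -0.7, 4.0]
opening: 0.0
```

>>> arm_command --steps '[{"twist":[0,0,0],"fingers":-1,"slide":[0,0,-0.001]},{"twist":[0,0,0],"fingers":-1,"slide":[0,0,0]}]'

```text
t: 5.28
eef_pos: [527.5, -162.8, 52.8]
tool_rot: [[0.26, 0.966, 0.0], [0.966, -0.26, -0.0], [-0.0, 0.0, -1.0]]
force: [0.3, 0.1, 4.8]
opening: -0.2
```

Continuing in 0.5–1 mm steps until the force jumps at the hard stop.

>>> arm_command --steps '[{"twist":[0,0,0],"fingers":-1,"slide":[0,0,-0.001]},{"twist":[0,0,0],"fingers":-1,"slide":[0,0,0]}]'

```text
t: 5.45
eef_pos: [527.5, -162.8, 51.8]
tool_rot: [[0.26, 0.966, 0.0], [0.966, -0.26, -0.0], [-0.0, 0.0, -1.0]]
force: [1.5, -0.8, 4.0]
opening: -0.0
```

>>> arm_command --steps '[{"twist":[0,0,0],"fingers":-1,"slide":[0,0,-0.0005]},{"twist":[0,0,0],"fingers":-1,"slide":[0,0,0]}]'

```text
t: 5.62
eef_pos: [527.5, -162.8, 51.3]
tool_rot: [[0.26, 0.966, 0.0], [0.966, -0.26, -0.0], [-0.0, 0.0, -1.0]]
force: [0.2, 0.1, 4.6]
opening: -0.2
```

>>> arm_command --steps '[{"twist":[0,0,0],"fingers":-1,"slide":[0,0,-0.0005]},{"twist":[0,0,0],"fingers":-1,"slide":[0,0,0]}]'

```text
t: 5.78
eef_pos: [527.5, -162.8, 50.8]
tool_rot: [[0.26, 0.966, 0.0], [0.966, -0.26, -0.0], [-0.0, 0.0, -1.0]]
force: [0.8, -0.4, 5.1]
opening: -0.2
```

>>> arm_command --steps '[{"twist":[0,0,0],"fingers":-1,"slide":[0,0,-0.0005]},{"twist":[0,0,0],"fingers":-1,"slide":[0,0,0]}]'

```text
t: 5.95
eef_pos: [527.5, -162.8, 50.3]
tool_rot: [[0.26, 0.966, 0.0], [0.966, -0.26, -0.0], [-0.0, 0.0, -1.0]]
force: [0.6, -1.6, 4.0]
opening: -0.2
```

>>> arm_command --steps '[{"twist":[0,0,0],"fingers":-1,"slide":[0,0,-0.0005]},{"twist":[0,0,0],"fingers":-1,"slide":[0,0,0]}]'

```text
t: 6.12
eef_pos: [527.6, -162.8, 50.0]
tool_rot: [[0.26, 0.966, 0.0], [0.966, -0.26, -0.0], [-0.0, 0.0, -1.0]]
force: [-0.4, -0.7, 8.1]
opening: 0.1
```

>>> arm_command --steps '[{"twist":[0,0,0],"fingers":-1,"slide":[0,0,-0.0004]},{"twist":[0,0,0],"fingers":-1,"slide":[0,0,0]}]'

```text
t: 6.28
eef_pos: [527.6, -162.8, 49.9]
tool_rot: [[0.26, 0.966, 0.001], [0.966, -0.26, -0.0], [-0.0, 0.001, -1.0]]
force: [-1.6, -0.0, 11.4]
opening: 0.1
```

Hard stop reached, which puts the tip 38.6 mm above the reported TCP. I'll lift and check that it latched.

>>> arm_command --steps '[{"twist":[0,0,0],"fingers":-1,"slide":[0,0,0.01]},{"twist":[0,0,0],"fingers":-1,"slide":[0,0,0.03]},{"twist":[0,0,0],"fingers":0.3,"slide":[0,0,0.03]},{"twist":[0,0,0],"fingers":0.3,"slide":[0,0,0.01]},{"twist":[0,0,0],"fingers":0.3,"slide":[0,0,0]},{"twist":[0,0,0],"fingers":0.3,"slide":[0,0,0]},{"twist":[0,0,0],"fingers":0.3,"slide":[0,0,0]},{"twist":[0,0,0],"fingers":0.3,"slide":[0,0,0]}]'

```text
t: 6.95
eef_pos: [526.7, -162.4, 128.3]
tool_rot: [[0.26, 0.966, -0.002], [0.966, -0.26, 0.001], [0.0, -0.002, -1.0]]
force: [0.4, 0.5, 0.3]
opening: 55.2
```

```bash
python3 - <<'E'
from fit import *
c=cap("side","side5");w=cap("wrist","wrist5");s=robot.state();print(s['eef_pos'],s['force'],s['t'],s['opening'])
cv2.imwrite('pics/s5c.png',cv2.resize(c['image'][120:200,220:320],None,fx=7,fy=7,interpolation=cv2.INTER_CUBIC))
E
```

```text
[ 526.88974353 -162.51222076  128.51553685] [-0.46007366  0.11973367  0.45166794] 7.05 55.47118373744991
```

View pics/s5c.png

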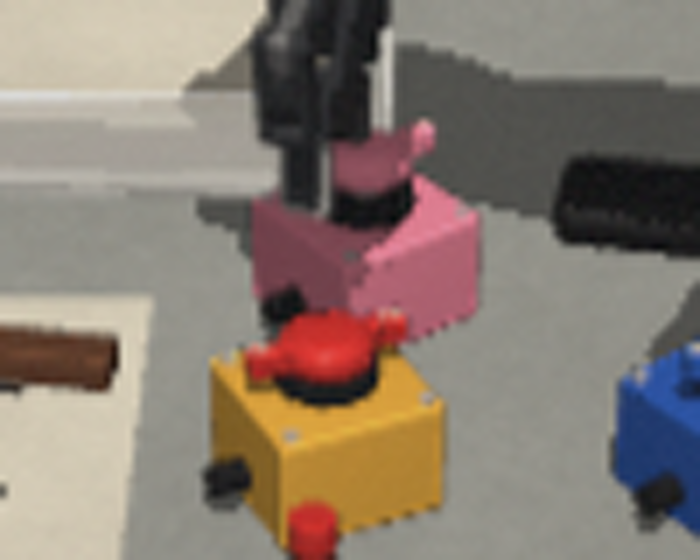

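View pics/wrist5.png

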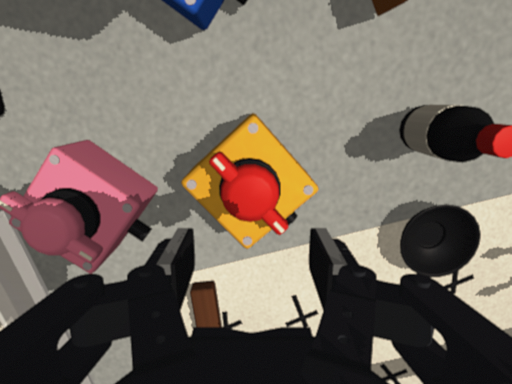

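```bash
python3 - <<'E'
from fit import *
w=pickle.load(open('wrist5.pkl','rb'));z=w['range_z']
v,u=np.mgrid[:384,:512]
P=np.stack([(u-w['cx'])/w['fx']*z,(v-w['cy'])/w['fy']*z,z],-1)
T=w['T_tool_cam'];Q=P@T[:3,:3].T+T[:3,3]
for r in (228,231,235,240,250,260,270):
    print(r,[Q[r,c].round(0).tolist() for c in (165,175,185,192,312,320,330,340)])
d=pickle.load(open('side5.pkl','rb'));C=cloud(d)
# side tip
print(C[140:152,262:268:2].round(0).tolist())
C=cloud(w);m=np.zeros((384,512),bool);m[150:240,205:300]=1
from meas import blob
mm=blob(w,'red',(205,150,295,240));print('head z',np.percentile(C[mm][:,2],[50,90,98]))
E
```

```text
228 [[-90.0, 63.0, 129.0], [-80.0, 63.0, 130.0], [-29.0, -10.0, -44.0], [-26.0, -10.0, -44.0], [30.0, -10.0, -44.0], [33.0, -11.0, -45.0], [85.0, 63.0, 129.0], [95.0, 63.0, 128.0]]
231 [[-90.0, 67.0, 129.0], [-80.0, 66.0, 128.0], [-29.0, -11.0, -48.0], [-26.0, -9.0, -44.0], [29.0, -10.0, -46.0], [33.0, -10.0, -48.0], [85.0, 67.0, 130.0], [96.0, 67.0, 129.0]]
235 [[-91.0, 71.0, 129.0], [-32.0, -11.0, -53.0], [-28.0, -10.0, -52.0], [-26.0, -7.0, -44.0], [29.0, -8.0, -46.0], [32.0, -11.0, -53.0], [85.0, 71.0, 129.0], [96.0, 71.0, 129.0]]
240 [[-37.0, -7.0, -50.0], [-31.0, -11.0, -58.0], [-27.0, -11.0, -58.0], [-26.0, -5.0, -46.0], [29.0, -6.0, -48.0], [31.0, -11.0, -58.0], [35.0, -11.0, -58.0], [42.0, -7.0, -49.0]]
250 [[-33.0, -10.0, -66.0], [-29.0, -10.0, -66.0], [-26.0, -8.0, -62.0], [-26.0, -0.0, -47.0], [29.0, -1.0, -49.0], [29.0, -9.0, -64.0], [33.0, -11.0, -67.0], [39.0, -6.0, -58.0]]
260 [[-30.0, -11.0, -75.0], [-27.0, -10.0, -75.0], [-26.0, -3.0, -62.0], [-26.0, 4.0, -48.0], [29.0, 2.0, -51.0], [29.0, -6.0, -66.0], [31.0, -11.0, -75.0], [34.0, -10.0, -75.0]]
270 [[-30.0, -8.0, 
[... 384 characters left out ...]
.0, -125.0, 199.0], [533.0, -119.0, 203.0], [527.0, -127.0, 198.0]], [[539.0, -125.0, 195.0], [533.0, -121.0, 198.0], [527.0, -126.0, 195.0]], [[539.0, -126.0, 191.0], [533.0, -120.0, 195.0], [527.0, -126.0, 191.0]], [[539.0, -123.0, 190.0], [533.0, -122.0, 190.0], [527.0, -127.0, 187.0]], [[539.0, -128.0, 183.0], [533.0, -122.0, 187.0], [527.0, -121.0, 187.0]], [[539.0, -123.0, 183.0], [533.0, -124.0, 182.0], [527.0, -129.0, 179.0]], [[539.0, -133.0, 173.0], [533.0, -125.0, 178.0], [527.0, -127.0, 177.0]], [[546.0, -302.0, 64.0], [533.0, -128.0, 173.0], [532.0, -302.0, 65.0]], [[546.0, -301.0, 61.0], [539.0, -294.0, 65.0], [532.0, -301.0, 61.0]]]
head z [86.22946203 88.50120722 89.37699019]
```

Latched: head top z≈89.5 (was 97.5), collar mostly hidden. I'll straddle the head with open fingertips, outside the collar and not touching it, then turn.

>>> arm_command --steps '[{"twist":[0,0,0],"fingers":0.47,"slide":[0.0005,0,-0.015]},{"twist":[0,0,0],"fingers":0.47,"slide":[0,0,-0.03]},{"twist":[0,0,0],"fingers":0.47,"slide":[0,0,-0.02]},{"twist":[0,0,0],"fingers":0.47,"slide":[0,0,-0.01]},{"twist":[0,0,0],"fingers":0.47,"slide":[0,0,0]}]'

```text
t: 7.47
eef_pos: [526.5, -162.1, 52.3]
tool_rot: [[0.26, 0.966, -0.004], [0.966, -0.26, 0.002], [0.001, -0.004, -1.0]]
force: [-0.9, -0.1, -0.7]
opening: 62.7
```

```bash
python3 - <<'E'
from fit import *
w=cap("wrist","wrist6");s=robot.state();print(s['eef_pos'],s['force'],s['t'],s['opening'])
E
```

```text
[ 527.32570788 -162.45392884   53.85520978] [-0.75648118  0.46511285  0.79547743] 7.5167 62.59902681382595
```

View pics/wrist6.png

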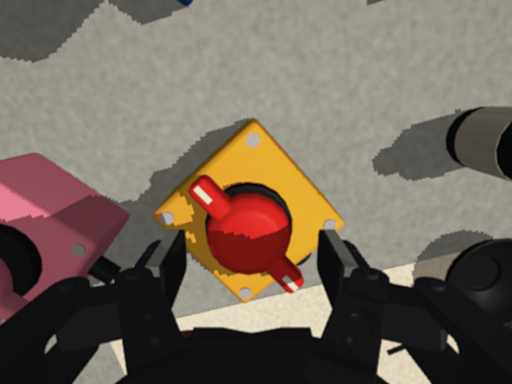

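>>> arm_command --steps '[{"twist":[0,0,0],"fingers":0.47,"slide":[0,0,-0.008]},{"twist":[0,0,0],"fingers":0.47,"slide":[0,0,-0.006]},{"twist":[0,0,0],"fingers":0.47,"slide":[0,0,0]}]'

```text
t: 7.77
eef_pos: [527.8, -162.6, 39.8]
tool_rot: [[0.26, 0.966, -0.0], [0.966, -0.26, 0.0], [0.0, -0.0, -1.0]]
force: [-0.6, -0.1, -0.1]
opening: 63.1
```

>>> arm_command --steps '[{"twist":[0,0,0],"fingers":0.47,"slide":[0,0,-0.005]},{"twist":[0,0,0],"fingers":0.47,"slide":[0,0,-0.003]},{"twist":[0,0,0],"fingers":0.47,"slide":[0,0,0]}]'

```text
t: 8.02
eef_pos: [527.7, -162.6, 31.9]
tool_rot: [[0.26, 0.966, -0.001], [0.966, -0.26, 0.0], [0.0, -0.001, -1.0]]
force: [0.2, 0.3, 0.8]
opening: 62.7
```

```bash
python3 - <<'E'
from fit import *
w=cap("wrist","wrist7");c=cap("scene","scene7");s=robot.state();print(s['eef_pos'],s['force'],s['t'],s['opening'])
d=cap("side","side7")
cv2.imwrite('pics/s7c.png',np.hstack([cv2.resize(d['image'][130:200,220:320],None,fx=4,fy=4,interpolation=cv2.INTER_CUBIC),cv2.resize(c['image'][170:240,150:250],None,fx=4,fy=4,interpolation=cv2.INTER_CUBIC)]))
z=w['range_z'];v,u=np.mgrid[:384,:512]
P=np.stack([(u-w['cx'])/w['fx']*z,(v-w['cy'])/w['fy']*z,z],-1)
T=w['T_tool_cam'];Q=P@T[:3,:3].T+T[:3,3]
for r in (232,235,240):
    print(r,[Q[r,c].round(0).tolist() for c in (172,178,182,320,325,330)])
E
```

```text
[ 527.89992555 -162.7392576    32.39577692] [ 0.0074677  -0.30951928  0.60071109] 8.1167 62.60116041594142
232 [[-34.0, -11.0, -49.0], [-31.0, -11.0, -50.0], [-30.0, -10.0, -48.0], [33.0, -9.0, -46.0], [35.0, -11.0, -49.0], [37.0, -11.0, -50.0]]
235 [[-33.0, -11.0, -53.0], [-30.0, -11.0, -54.0], [-30.0, -9.0, -49.0], [33.0, -8.0, -47.0], [34.0, -11.0, -53.0], [36.0, -11.0, -53.0]]
240 [[-32.0, -10.0, -58.0], [-30.0, -11.0, -58.0], [-30.0, -6.0, -49.0], [33.0, -6.0, -48.0], [33.0, -10.0, -57.0], [35.0, -10.0, -57.0]]
```

View pics/s7c.png

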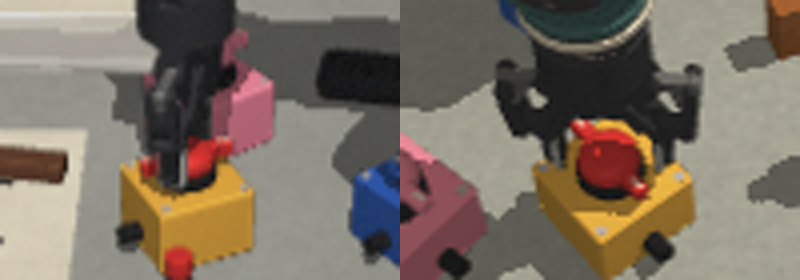

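View pics/wrist7.png

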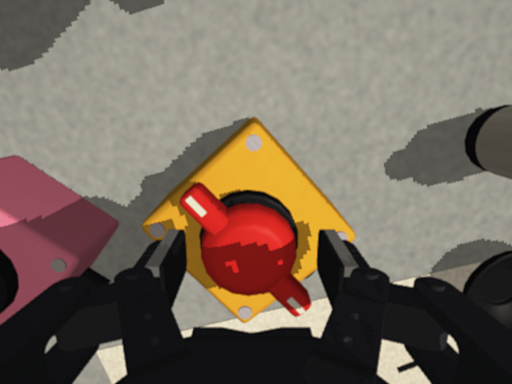

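>>> arm_command --steps '[{"twist":[0,0,-4],"fingers":0.47,"slide":[0,0,-0.002]},{"twist":[0,0,-4],"fingers":0.47,"slide":[0,0,0]},{"twist":[0,0,-4],"fingers":0.47,"slide":[0,0,0]},{"twist":[0,0,-4],"fingers":0.47,"slide":[0,0,0]},{"twist":[0,0,-4],"fingers":0.47,"slide":[0,0,0]},{"twist":[0,0,0],"fingers":0.47,"slide":[0,0,0]}]'

```text
t: 8.67
eef_pos: [528.2, -162.9, 30.7]
tool_rot: [[0.577, 0.817, 0.001], [0.817, -0.577, -0.0], [0.0, 0.001, -1.0]]
force: [-0.0, -0.4, 0.2]
opening: 62.9
```

>>> arm_command --steps '[{"twist":[0,0,-4],"fingers":0.47,"slide":[0,0,0]},{"twist":[0,0,-4],"fingers":0.47,"slide":[0,0,0]},{"twist":[0,0,-2],"fingers":0.47,"slide":[0,0,0]},{"twist":[0,0,0],"fingers":0.47,"slide":[0,0,0]}]'

```text
t: 9.0
eef_pos: [528.2, -162.9, 30.6]
tool_rot: [[0.707, 0.707, 0.001], [0.707, -0.707, -0.0], [0.0, 0.001, -1.0]]
force: [1.0, -1.2, -0.7]
opening: 63.0
```

```bash
python3 - <<'E'
from fit import *
w=cap("wrist","wrist8");s=robot.state();print(s['eef_pos'],s['force'],s['ft_torque'],s['t'],s['opening'],s['q'].round(0))
E
```

```text
[ 528.13880987 -162.87091297   30.55993588] [ 1.24669534 -0.1989402   0.80106747] [-0.14050892 -0.14097272  0.06681662] 9.05 62.28501374387026 [-26.  23. -17.  50.  -0.  19.]
```

View pics/wrist8.png

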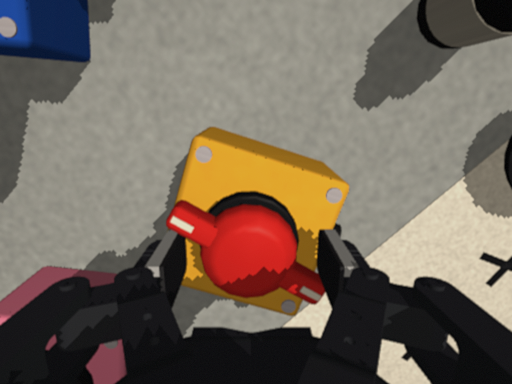

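>>> arm_command --steps '[{"twist":[0,0,-4],"fingers":0.47,"slide":[0,0,0]},{"twist":[0,0,-4],"fingers":0.47,"slide":[0,0,0]},{"twist":[0,0,-4],"fingers":0.47,"slide":[0,0,0]},{"twist":[0,0,0],"fingers":0.47,"slide":[0,0,0]}]'

```text
t: 9.38
eef_pos: [528.0, -162.9, 30.5]
tool_rot: [[0.84, 0.543, 0.0], [0.543, -0.84, -0.0], [-0.0, 0.0, -1.0]]
force: [0.7, -1.4, -0.9]
opening: 62.5
```

>>> arm_command --steps '[{"twist":[0,0,-4],"fingers":0.47,"slide":[0,0,0]},{"twist":[0,0,-4],"fingers":0.47,"slide":[0,0,0]},{"twist":[0,0,-2],"fingers":0.47,"slide":[0,0,0]},{"twist":[0,0,0],"fingers":0.47,"slide":[0,0,0]}]'

```text
t: 9.72
eef_pos: [528.0, -162.8, 30.4]
tool_rot: [[0.92, 0.392, 0.0], [0.392, -0.92, -0.0], [0.0, 0.0, -1.0]]
force: [0.4, -1.1, -0.5]
opening: 62.7
```

```bash
python3 - <<'E'
from fit import *
w=cap("wrist","wrist9");s=robot.state();print(s['eef_pos'],s['force'],s['ft_torque'],s['t'],s['opening'],s['q'].round(0))
C=cloud(w);mm=blob(w,'red',(150,150,350,310));print('head z',np.percentile(C[mm][:,2],[50,90,98]))
E
```

```text
[ 527.93843241 -162.8153141    30.42565389] [ 1.27406462 -1.99528177 -0.1192221 ] [-0.27738023 -0.17315803  0.07324282] 9.7667 63.12868807444361 [-26.  23. -17.  50.  -0.  41.]
head z [93.61923746 96.02869321 96.83237062]
```

View pics/wrist9.png

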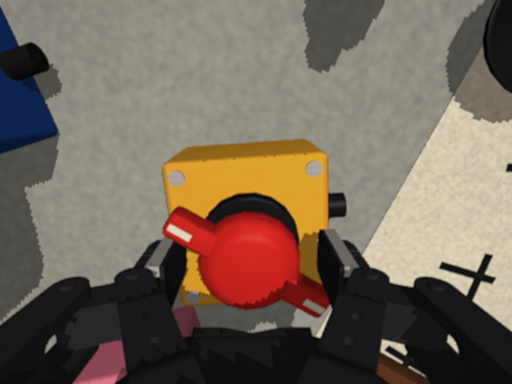

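The head popped up (top z≈97). I'll back the fingers off counter-clockwise so the head springs home, then lift.

>>> arm_command --steps '[{"twist":[0,0,5],"fingers":0.47,"slide":[0,0,0]},{"twist":[0,0,6],"fingers":0.47,"slide":[0,0,0]},{"twist":[0,0,6],"fingers":0.47,"slide":[0,0,0]},{"twist":[0,0,6],"fingers":0.47,"slide":[0,0,0]},{"twist":[0,0,6],"fingers":0.47,"slide":[0,0,0]},{"twist":[0,0,6],"fingers":0.47,"slide":[0,0,0]},{"twist":[0,0,6],"fingers":0.47,"slide":[0,0,0]},{"twist":[0,0,6],"fingers":0.47,"slide":[0,0,0]}]'

```text
t: 10.43
eef_pos: [527.7, -162.5, 30.3]
tool_rot: [[0.334, 0.943, -0.0], [0.943, -0.334, 0.0], [0.0, -0.0, -1.0]]
force: [-1.0, 0.4, -1.0]
opening: 63.2
```

>>> arm_command --steps '[{"twist":[0,0,3],"fingers":0.47,"slide":[0,0,0]},{"twist":[0,0,0],"fingers":0.47,"slide":[0,0,0]},{"twist":[0,0,0],"fingers":0.47,"slide":[0,0,0.02]},{"twist":[0,0,0],"fingers":0.47,"slide":[0,0,0.035]},{"twist":[0,0,0],"fingers":0.47,"slide":[0,0,0.04]},{"twist":[0,0,0],"fingers":-1,"slide":[0,0,0.04]},{"twist":[0,0,0],"fingers":-1,"slide":[0,0,0.02]},{"twist":[0,0,0],"fingers":-1,"slide":[0,0,0]}]'

```text
t: 11.1
eef_pos: [529.6, -163.4, 190.0]
tool_rot: [[0.293, 0.956, 0.006], [0.956, -0.293, -0.003], [-0.001, 0.007, -1.0]]
force: [0.3, 0.4, -0.4]
opening: 26.9
```

```bash
python3 - <<'E'
from fit import *
w=cap("wrist","wrist10");d=cap("side","side10");s=robot.state();print(s['eef_pos'],s['force'],s['t'],s['opening'])
C=cloud(w);mm=blob(w,'red',(200,125,290,225));print('head z',np.percentile(C[mm][:,2],[50,90,98]))
cv2.imwrite('pics/s10c.png',np.hstack([cv2.resize(d['image'][120:200,220:320],None,fx=4,fy=4),w['image'][60:380]]))
E
```

```text
[ 528.12687765 -162.76904951  185.77229189] [-0.78507348  1.1173322  -0.59468391] 11.2 12.187787657876306
head z [93.98539954 96.18098975 96.99864066]
```

```bash
python3 - <<'E'
from fit import *
w=pickle.load(open('wrist10.pkl','rb'));d=pickle.load(open('side10.pkl','rb'))
a=cv2.resize(d['image'][120:200,220:300],(300,300));b=w['image'][70:370]
cv2.imwrite('pics/s10d.png',np.hstack([a,b[:,:490]]))
E
```

```text
(no output)
```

View pics/s10d.png

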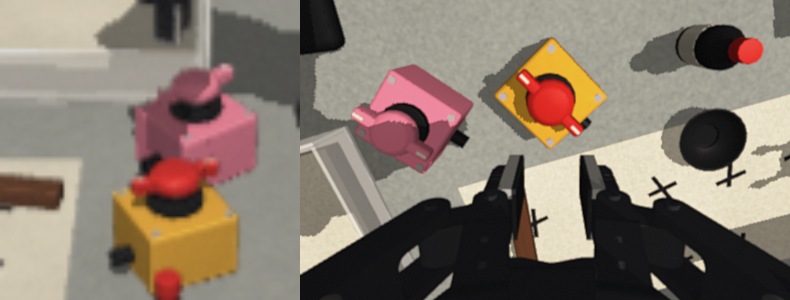

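The red head is up, aligned with the box, and the collar is visible again. Next, locate green.

```bash
python3 - <<'E'
from fit import *
s=pickle.load(open('scene0.pkl','rb'));d=pickle.load(open('side0.pkl','rb'))
print(tri(ray(s,339.2,173.0),ray(d,277.3,268.1)),onz(s,339.2,173,70),onz(d,277.3,268.1,70))
print(tri(ray(s,310.9,178),ray(d,280,242.8)))
E
```

```text
(array([487.73940565, 259.59947345,  66.07540318]), np.float64(0.810198089429207)) [489.89851974 257.95013563  70.        ] [488.09250402 263.71912997  70.        ]
(array([483.75556056, 169.99631726,  67.29367992]), np.float64(4.9300065884969095))
```

>>> arm_command --steps '[{"twist":[0,0,0],"fingers":-1,"slide":[-0.003,0.03,0.025]},{"twist":[0,0,0],"fingers":-1,"slide":[-0.003,0.035,0.02]},{"twist":[0,0,0],"fingers":-1,"slide":[-0.003,0.035,0.015]},{"twist":[0,0,0],"fingers":-1,"slide":[-0.003,0.038,0]},{"twist":[0,0,0],"fingers":-1,"slide":[-0.003,0.038,0]},{"twist":[0,0,0],"fingers":-1,"slide":[-0.003,0.038,0]},{"twist":[0,0,0],"fingers":-1,"slide":[-0.003,0.038,0]},{"twist":[0,0,0],"fingers":-1,"slide":[-0.003,0.038,0]}]'

```text
t: 11.87
eef_pos: [502.7, 129.0, 244.1]
tool_rot: [[0.293, 0.956, -0.002], [0.956, -0.293, -0.0], [-0.001, -0.002, -1.0]]
force: [1.9, 0.4, 0.6]
opening: 0.3
```

>>> arm_command --steps '[{"twist":[0,0,0],"fingers":-1,"slide":[-0.003,0.038,0]},{"twist":[0,0,0],"fingers":-1,"slide":[-0.003,0.038,0]},{"twist":[0,0,0],"fingers":-1,"slide":[-0.003,0.034,0]},{"twist":[0,0,0],"fingers":-1,"slide":[-0.003,0.02,0]},{"twist":[0,0,0],"fingers":-1,"slide":[0,0,0]},{"twist":[0,0,0],"fingers":-1,"slide":[0,0,0]}]'

```text
t: 12.37
eef_pos: [491.1, 258.0, 243.9]
tool_rot: [[0.291, 0.957, -0.002], [0.957, -0.291, -0.001], [-0.002, -0.002, -1.0]]
force: [-0.1, 0.4, 0.5]
opening: 0.1
```

```bash
python3 - <<'E'
from fit import *
w=cap("wrist","wrist11");s=robot.state();print(s['eef_pos'],s['t'],s['opening'])
E
```

```text
[491.37322534 257.15095402 244.21165557] 12.4167 -0.02944277370384826
```

View pics/wrist11.png

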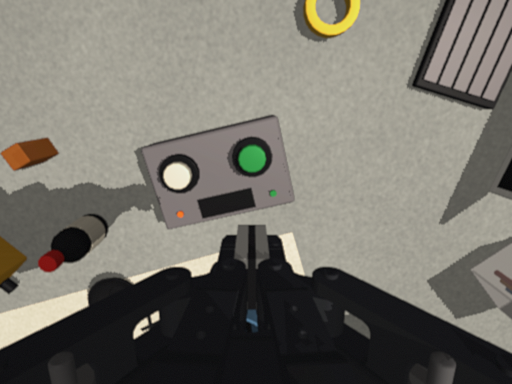

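```bash
python3 - <<'E'
from fit import *
w=pickle.load(open('wrist11.pkl','rb'))
s=pickle.load(open('scene0.pkl','rb'));d=pickle.load(open('side0.pkl','rb'))
m=blob(w,'green',(225,130,285,185));v,u=np.nonzero(m);x,y,ww,h=cv2.boundingRect(m.astype(np.uint8));print(u.mean(),v.mean(),x,y,ww,h)
p=(u.mean(),v.mean());print(onz(w,*p,71),tri(ray(w,*p),ray(s,339.2,173.0)),tri(ray(w,*p),ray(d,277.3,268.1)))
print(onz(w,177.5,176,71),np.median(cloud(w)[m],0))
print(robot.state()['eef_pos'])
E
```

```text
251.79134466769708 158.15919629057186 238 144 29 29
[487.37559006 260.80473894  71.        ] (array([487.83270651, 259.96905623,  66.42137998]), np.float64(1.3548133227665047)) (array([488.08806091, 260.58439573,  66.76943115]), np.float64(0.01916058821692869))
[482.37082377 172.48373075  71.        ] [487.54246822 260.93067033  70.74462332]
[491.37322534 257.15095402 244.21165557]
```

>>> arm_command --steps '[{"twist":[0,0,0],"fingers":-1,"slide":[-0.004,0.0035,-0.03]},{"twist":[0,0,0],"fingers":-1,"slide":[0,0,-0.035]},{"twist":[0,0,0],"fingers":-1,"slide":[0,0,-0.035]},{"twist":[0,0,0],"fingers":-1,"slide":[0,0,-0.035]},{"twist":[0,0,0],"fingers":-1,"slide":[0,0,-0.03]},{"twist":[0,0,0],"fingers":-1,"slide":[0,0,-0.02]},{"twist":[0,0,0],"fingers":-1,"slide":[0,0,-0.01]},{"twist":[0,0,0],"fingers":-1,"slide":[0,0,0]}]'

```text
t: 13.08
eef_pos: [486.8, 259.4, 48.5]
tool_rot: [[0.295, 0.956, -0.003], [0.956, -0.295, -0.001], [-0.002, -0.003, -1.0]]
force: [0.0, -0.3, 0.3]
opening: -0.0
```

>>> arm_command --steps '[{"twist":[0,0,0],"fingers":-1,"slide":[0,0,0]},{"twist":[0,0,0],"fingers":-1,"slide":[0,0,0]}]'

```text
t: 13.25
eef_pos: [488.9, 260.7, 51.7]
tool_rot: [[0.294, 0.956, 0.002], [0.956, -0.294, 0.001], [0.001, 0.002, -1.0]]
force: [0.1, -0.9, -0.4]
opening: 0.2
```

>>> arm_command --steps '[{"twist":[0,0,0],"fingers":-1,"slide":[-0.001,0,-0.007]},{"twist":[0,0,0],"fingers":-1,"slide":[0,0,-0.007]},{"twist":[0,0,0],"fingers":-1,"slide":[0,0,-0.001]},{"twist":[0,0,0],"fingers":-1,"slide":[0,0,0]}]'

```text
t: 13.58
eef_pos: [486.5, 260.7, 35.0]
tool_rot: [[0.293, 0.956, -0.001], [0.956, -0.293, -0.0], [-0.0, -0.001, -1.0]]
force: [-0.6, -0.4, 0.0]
opening: -0.3
```

```bash
python3 - <<'E'
from fit import *
w=cap("side","side12");s=robot.state();print(s['eef_pos'],s['t'],s['force'])
cv2.imwrite('pics/s12c.png',cv2.resize(w['image'][150:310,220:340],None,fx=3.5,fy=3.5))
E
```

```text
[486.75628136 260.78449558  35.28202287] 13.6333 [-0.49374625  0.29205457 -0.23814755]
```

View pics/s12c.png

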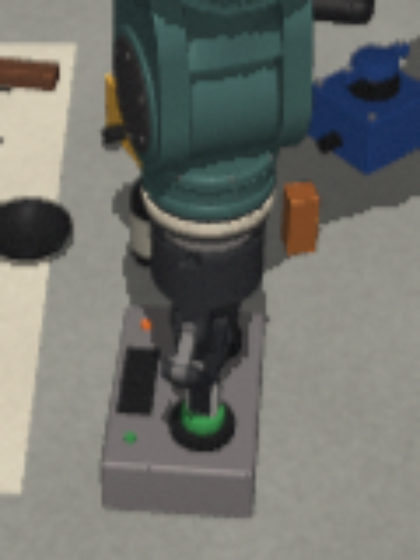

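Fingertips are just above the green button. Pressing slowly.

>>> arm_command --steps '[{"twist":[0,0,0],"fingers":-1,"slide":[0,0,-0.002]},{"twist":[0,0,0],"fingers":-1,"slide":[0,0,-0.002]},{"twist":[0,0,0],"fingers":-1,"slide":[0,0,-0.0015]},{"twist":[0,0,0],"fingers":-1,"slide":[0,0,0]}]'

```text
t: 13.97
eef_pos: [487.1, 260.9, 29.8]
tool_rot: [[0.293, 0.956, 0.0], [0.956, -0.293, 0.0], [0.0, 0.0, -1.0]]
force: [0.2, -0.1, 3.9]
opening: 0.2
```

>>> arm_command --steps '[{"twist":[0,0,0],"fingers":-1,"slide":[0,0,-0.001]},{"twist":[0,0,0],"fingers":-1,"slide":[0,0,-0.0005]},{"twist":[0,0,0],"fingers":-1,"slide":[0,0,0]}]'

```text
t: 14.22
eef_pos: [487.1, 260.9, 28.5]
tool_rot: [[0.293, 0.956, 0.0], [0.956, -0.293, 0.0], [0.0, 0.0, -1.0]]
force: [1.6, 1.1, 4.5]
opening: -0.1
```

>>> arm_command --steps '[{"twist":[0,0,0],"fingers":-1,"slide":[0,0,-0.0006]},{"twist":[0,0,0],"fingers":-1,"slide":[0,0,0]}]'

```text
t: 14.38
eef_pos: [487.1, 260.9, 28.1]
tool_rot: [[0.293, 0.956, 0.001], [0.956, -0.293, 0.0], [0.0, 0.001, -1.0]]
force: [-0.7, 0.5, 5.8]
opening: 0.2
```

>>> arm_command --steps '[{"twist":[0,0,0],"fingers":-1,"slide":[0,0,-0.0006]},{"twist":[0,0,0],"fingers":-1,"slide":[0,0,0]}]'

```text
t: 14.55
eef_pos: [487.2, 260.9, 27.9]
tool_rot: [[0.293, 0.956, 0.001], [0.956, -0.293, 0.0], [0.001, 0.001, -1.0]]
force: [-1.9, 0.9, 14.1]
opening: -0.1
```

>>> arm_command --steps '[{"twist":[0,0,0],"fingers":-1,"slide":[0,0,-0.0006]},{"twist":[0,0,0],"fingers":-1,"slide":[0,0,0]}]'

```text
t: 14.72
eef_pos: [487.2, 261.0, 27.7]
tool_rot: [[0.293, 0.956, 0.001], [0.956, -0.293, 0.001], [0.001, 0.001, -1.0]]
force: [-4.1, -1.6, 22.4]
opening: 0.4
```

Hard stop reached, so green is fully in (z 27.7, against about 27.4 predicted). Releasing and moving up.

>>> arm_command --steps '[{"twist":[0,0,0],"fingers":-1,"slide":[0,0,0.005]},{"twist":[0,0,0],"fingers":-1,"slide":[0,0,0.02]},{"twist":[0,0,0],"fingers":-1,"slide":[0,0,0.035]},{"twist":[0,0,0],"fingers":-1,"slide":[0,0,0.04]},{"twist":[0,0,0],"fingers":-1,"slide":[0,0,0.04]},{"twist":[0,0,0],"fingers":-1,"slide":[0,0,0.03]},{"twist":[0,0,0],"fingers":-1,"slide":[0,0,0.03]},{"twist":[0,0,0],"fingers":-1,"slide":[0,0,0]}]'

```text
t: 15.38
eef_pos: [488.4, 261.3, 231.6]
tool_rot: [[0.293, 0.956, 0.006], [0.956, -0.293, 0.002], [0.004, 0.005, -1.0]]
force: [0.6, -0.2, 0.4]
opening: 0.0
```

>>> arm_command --steps '[{"twist":[0,0,0],"fingers":-1,"slide":[0,0.03,0.01]},{"twist":[0,0,0],"fingers":-1,"slide":[0,0.035,0]},{"twist":[0,0,0],"fingers":-1,"slide":[0,0.02,0]},{"twist":[0,0,0],"fingers":-1,"slide":[0,0,0]},{"twist":[0,0,0],"fingers":-1,"slide":[0,0,0]}]'

```text
t: 15.8
eef_pos: [486.5, 346.3, 235.5]
tool_rot: [[0.292, 0.956, -0.001], [0.956, -0.292, -0.001], [-0.001, -0.001, -1.0]]
force: [0.1, -0.8, -0.0]
opening: 0.3
```

```bash
python3 - <<'E'
from fit import *
from meas import show
c=cap("scene","scene13");d=cap("side","side13");s=robot.state();print(s['eef_pos'],s['t'],s['force'])
d0=pickle.load(open('side0.pkl','rb'));c0=pickle.load(open('scene0.pkl','rb'))
for a in(d0,d):show(a,'red',(245,155,290,187));show(a,'green',(265,255,292,282));show(a,'white',(270,235,292,255))
for a in (c0,c):show(a,'red',(180,185,228,225))
cv2.imwrite('pics/f13.png',np.hstack([cv2.resize(d['image'][140:310,160:350],None,fx=2,fy=2),cv2.resize(c['image'][130:300,160:360],None,fx=2,fy=2)]))
E
```

```text
[486.68524015 345.14509435 236.07234246] 15.9 [ 0.37493959 -0.1667743  -0.17923881]
red 120 uv 266.1 167.0 med [ 528.  -151.1   94.8] z5/95 [ 84.9  94.8 100.5]
green 112 uv 277.3 268.1 med [488.7 266.6  72.5] z5/95 [63.7 72.5 75.7]
white 88 uv 280.0 242.8 med [481.8 175.1  73. ] z5/95 [67.9 73.  75.9]
red 17 uv 258.2 169.5 med [ 552.8 -144.4   88.7] z5/95 [82.  88.7 95.4]
green 112 uv 277.3 268.1 med [488.7 266.4  72. ] z5/95 [64.  72.  75.5]
white 6 uv 284.2 245.2 med [471.1 179.3  70.3] z5/95 [66.  70.3 72.6]
red 189 uv 201.5 207.6 med [ 532.4 -164.4   94.7] z5/95 [87.8 94.7 99.1]
red 192 uv 201.3 207.5 med [ 532.3 -164.8   93.9] z5/95 [87.7 93.9 99.4]
```

View pics/f13.png

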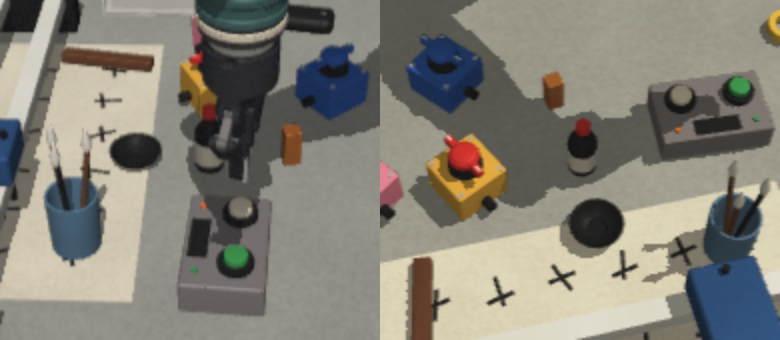

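Green is back out, red is up at its starting position, white is only in shadow, and the loose objects haven't moved. Handing in.

```bash
python3 -c "
from workcell import robot
print(robot.job_done(), robot.state()['t'])"
```

```text
the job is handed in; nothing more can be done
the job is handed in; nothing more can be done
```

The emergency-stop test was carried out in the order asked and handed in at about 16 s of the 67 s allowed.

- **Red press:** I pushed the red head down with shut fingertips to its hard stop (about 11 N). It latched, with its top at about 89.5 mm.
- **Red twist:** I turned it clockwise by pushing on the two wings with open fingertips, without gripping the head. It popped back up, with its top at about 97 mm. It then sprang back to rest along the box.
- **Green reset:** I pressed the green button to its hard stop, with a peak of about 22 N (the button itself takes about 5 N), and let it go.

**Last checks:** In the final scene view red is up at its starting place, and in the side view green is back out at its starting height. The other things on the desk look unmoved in the final views. The white button was in the arm's shadow, so its colour measurement was too sparse to use, but it looked untouched by eye and nothing went near it.

**Disagreement found:** The real fingertips ended about 38.6 mm short of the reported TCP. I noticed this because no contact was felt where it should have been, and confirmed it in the images. From then on I worked by the measured fingertip position and by contact force.

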